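Move the work supports to the fixture rack in order

TASK

Move the four work supports from their coloured pads into the empty black rack, keeping the order of the row: the one that stood nearest the robot goes into the bay next to the white marker, the next one into the next bay, and so on, the last into the bay farthest from the marker. Leave each standing upright on the floor of its own bay, tip none over, and let go of them all.

Things in the scene. Friction and masses are not known exactly. Their poses are not given: they have to be found in the camera images.
- red (a point): Loose work support with red sleeve: upright post 84 mm tall, 0.35 kg, on a round steel foot 46 mm across, 12 mm high. The round sleeve, 34 mm across (grip here), spans 16 to 66 mm above the underside; the head, 66 to 84 mm, is a flat steel disc 36 mm across on a neck 24 mm across. This point: on the post's axis, half-way up (42 mm). z is up the post; any yaw.
- pad_red: Fixed red pad, 64 (x) x 70 (y) x 4 mm, on the old rack (a flat dark bar 372 x 84 x 6 mm); the red support starts on its middle. Origin: centre of its underside, 6 mm above the table; top at 10 mm. The four pads lie in a straight row, 72 mm apart, in varying order; x points along the row, away from the robot (within 0.25 rad of world x).
- yellow (a point): Loose work support with yellow sleeve: upright post 84 mm tall, 0.35 kg, on a round steel foot 46 mm across, 12 mm high. The round sleeve, 34 mm across (grip here), spans 16 to 66 mm above the underside; the head, 66 to 84 mm, is a steel V-block 24 mm square. This point: on the post's axis, half-way up (42 mm). z is up the post; any yaw.
- pad_yellow: Fixed yellow pad, 64 (x) x 70 (y) x 4 mm, on the old rack (a flat dark bar 372 x 84 x 6 mm); the yellow support starts on its middle. Origin: centre of its underside, 6 mm above the table; top at 10 mm. The four pads lie in a straight row, 72 mm apart, in varying order; x points along the row, away from the robot (within 0.25 rad of world x).
- blue (a point): Loose work support with blue sleeve: upright post 84 mm tall, 0.35 kg, on a round steel foot 46 mm across, 12 mm high. The round sleeve, 34 mm across (grip here), spans 16 to 66 mm above the underside; the head, 66 to 84 mm, is a steel cone. This point: on the post's axis, half-way up (42 mm). z is up the post; any yaw.
- pad_blue: Fixed blue pad, 64 (x) x 70 (y) x 4 mm, on the old rack (a flat dark bar 372 x 84 x 6 mm); the blue support starts on its middle. Origin: centre of its underside, 6 mm above the table; top at 10 mm. The four pads lie in a straight row, 72 mm apart, in varying order; x points along the row, away from the robot (within 0.25 rad of world x).
- green (a point): Loose work support with green sleeve: upright post 84 mm tall, 0.35 kg, on a round steel foot 46 mm across, 12 mm high. The round sleeve, 34 mm across (grip here), spans 16 to 66 mm above the underside; the head, 66 to 84 mm, is a steel ball 18 mm across. This point: on the post's axis, half-way up (42 mm). z is up the post; any yaw.
- pad_green: Fixed green pad, 64 (x) x 70 (y) x 4 mm, on the old rack (a flat dark bar 372 x 84 x 6 mm); the green support starts on its middle. Origin: centre of its underside, 6 mm above the table; top at 10 mm. The four pads lie in a straight row, 72 mm apart, in varying order; x points along the row, away from the robot (within 0.25 rad of world x).
- new_rack: Fixed black rack with bright metal bay walls, 372 (x) x 76 (y) mm, left or right of the old one. Origin: centre of its underside, on the table; x points away from the robot (within 0.25 rad of world x). Four bays at x = -108, -36, 36, 108 mm, y = 0, each 68 x 68 mm inside; floor 6 mm, top of its 4 mm walls 16 mm above the table. A support in a bay has its half-way point 48 mm up.
- marker: Fixed white disc, 32 mm across, 14 mm high, on the tab at one end of the new rack (x = -166 or +166 mm of the rack; this varies), 58 mm from the centre of the bay next to it. Origin: centre of its underside, 6 mm above the table. The other tab has only a small stud.

How it is judged:
By the outcome, as a careful person would: the job done as asked, in the order asked, and still so for the second after the job is handed in, with the robot touching nothing.
It also fails if it takes over 102 s, if anything falls off the work surface, if the arm or the gripper's body presses on something with over 40 N, if the wrist force passes 120 N, or if a joint passes its speed limit or range.

ROBOT

A 6-joint arm with a two-finger parallel gripper is mounted at the origin on the work surface. World frame = base frame: x ahead of the robot, y to its left, z up, the work surface at z = 0. Lengths are in mm, angles in rad, forces in N, time in s.
With the tool pointing down it reaches from about 300 to 775 mm from the base axis. Payload 14.6 kg.
Tool frame: the origin (TCP) lies on the centre line of the jaws, within the pads' length; the fingertips stand 8 mm ahead of it and the grasp point (between the pads) lies 11 mm behind it; z points along the fingers, y is the direction in which the jaws open and shut (so a half turn about z gives the same grasp; the last joint's range is limited). The gripper opens to 94 mm and grips with 3 to 60 N. Pads are 16 mm wide; open, the fingers measure 119 mm over their backs; the gripper's body (75 mm by 177 mm) begins 78 mm behind the grasp point.
Start: joints at [1.184, 0.3, 1.521, -0, 1.321, -0.067], TCP at [172.904, 522.105, 213.446] pointing down, gripper open.
Joint ranges: [-3.03, 3.03], [-0.79, 2.21], [0.23, 2.52], [-1.04, 4.18], [0, 3.07], [-2.55, 2.55]. Speed limits (rad/s): [2.22, 2.22, 2.57, 3.14, 3.14, 3.14].

INTERFACE

Orientations are given as [roll, pitch, yaw] about the fixed x, y, z axes, in that order (R = Rz(yaw) Ry(pitch) Rx(roll)).
In Python, from cell import read_state, cams, manip gives the robot as it stands.
- The arm moves only by the shell command python3 -m handwheel 'ROWS' [OPENING] [FORCE]. ROWS is JSON, a list of rows, each a list of 4 numbers: the shift along the tool's x, y, z in m, then the turn about the tool's z in degrees. In form: [[dx, dy, dz, turn], ...]. A call has 1 to 5 rows; each row is the pose to reach, as a shift and turn from the pose measured when the call began, along the tool's axes at that moment; what a row does not reach only later rows make up. A row lasts 1/8 s, in which the tool goes at most 62.5 mm and 10.7 degrees, less where a joint would pass 70% of its speed; a pose out of reach is approached as far as the arm can. A call with a gripper value outside its range is refused whole. OPENING is the closure, from 0 (fully open) to 1 (shut), set as the call begins (- or left out, the last holds). The fingers move at their own pace and stop on an object; FORCE is the grip in N (left out, the last holds). Time passes only in rows, so rows that repeat a pose let the fingers close. It gives the time, the measured TCP pose, the force and the opening at its end, in the units of the state.
- read_state(): the state, without advancing time (a new reading comes with each control period).
- cams.camera(name): name is "scene" or "top" or "wrist"; returns the picture (384x512x3 uint8, red, green, blue); there is no depth.
- cams.get_calibration(name): a dict with "vertical_fov" (degrees; the focal length in pixels is half the picture's height over the tangent of half this angle, whatever the lens; pixels are square), "cx", "cy" (the principal point, pixels), "R" (3x3) and "t" (3): a world point X has camera coordinates R X + t. Camera axes: x right, y down, z forward; pixel columns grow to the right and rows downward; lengths in mm; the calibration is good to about 2 mm. A picture is of the moment at which its call begins: read the wrist's pose just before it. get_calibration takes no time and is no camera call; for the wrist camera it gives the pose at the moment of the call.
- manip.sign_off(): hands the job in, once; it reports no verdict.
The state is a dict: "clock": time; "joints": joint angles; "qd": joint speeds; "effort": joint torques, N m; "eef_pos": TCP position; "eef_rot": TCP orientation; "wrist_force": force on the tool from outside, world axes, zero at the start; "moment": the same for the moment, N m; "finger_gap": finger opening in mm.
Only numpy, scipy, OpenCV 4.12 (cv2) and the standard library are available. Lean on these libraries where they do the work, as an engineer would, in place of code of your own. Each camera call takes 0.05 s, during which the arm holds its last target. There are 200 camera calls.

## Working session

There is one attempt and no reset: what is moved stays moved. The work goes in short steps, Python scripts to look and compute and a shell command to move; the robot and the scene stay as the last step left them, time stands still between calls to the robot, and variables do not carry over. Pictures are saved under pics/ and viewed, about 12 in all and at most 16, crops included, and the job is handed in when it is done.

```bash
mkdir -p pics; ls; python3 - <<'E'
from cell import read_state,cams,manip
import cv2,json
s=read_state();print(s)
for n in("scene","top"):
    im=cams.camera(n);cv2.imwrite(f"pics/{n}0.png",im[:,:,::-1]);c=cams.get_calibration(n);print(n,c)
E
```

```text
pics
{'clock': 0.0, 'joints': array([ 1.18441065e+00,  3.00450290e-01,  1.52159893e+00, -1.77279434e-05,
        1.32066216e+00, -6.65937065e-02]), 'qd': array([ 0.00022287,  0.00221955,  0.00118126, -0.00124999,  0.00073039,
        0.00112865]), 'effort': array([ 1.37691859e-03, -5.31815851e+01, -3.52737737e+01,  7.08990684e-02,
        2.44575430e-02, -1.11275856e-04]), 'eef_pos': array([172.81180443, 521.88073354, 212.89017842]), 'eef_rot': array([-3.14047526e+00, -5.73119797e-05,  2.82180505e+00]), 'wrist_force': array([ 0.20621643, -0.74451174, -0.62754337]), 'moment': array([ 0.03595118, -0.06605807, -0.00564883]), 'finger_gap': 94.00424724865252}
scene {'vertical_fov': 55.15458467632955, 'cx': 251.86337772942454, 'cy': 184.64685505316072, 'R': array([[-0.76557123,  0.64314242,  0.01638643],
       [ 0.32399289,  0.4074229 , -0.85383557],
       [-0.55581409, -0.64836286, -0.52028483]]), 't': array([ 420.9067461 , -119.49309313, 1126.48475142])}
top {'vertical_fov': 52.77649463963762, 'cx': 258.7229581976172, 'cy': 188.24301038210132, 'R': array([[ 2.33406838e-02, -9.99727160e-01,  9.04926887e-04],
       [-9.93074293e-01, -2.32895957e-02, -1.15156604e-01],
       [ 1.15146260e-01,  1.78917426e-03, -9.93346937e-01]]), 't': array([-18.98778727, 558.35420555, 884.30356424])}
```

View pics/top0.png

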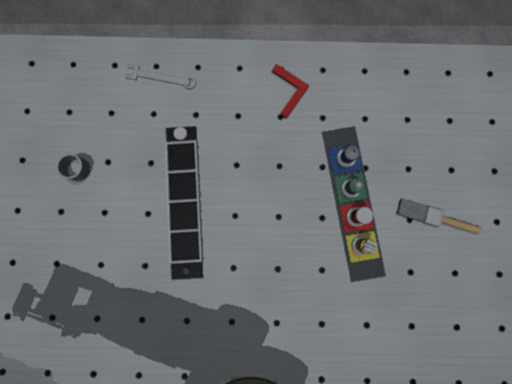

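View pics/scene0.png

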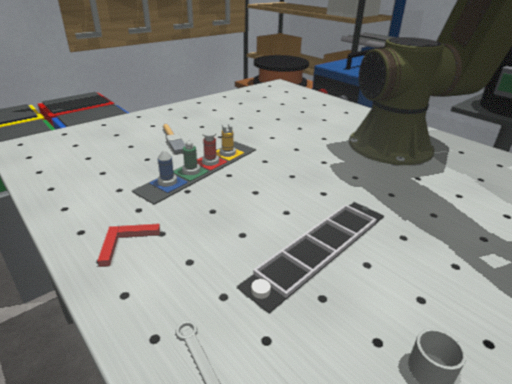

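The top view shows the old rack on the right with yellow (365,244) nearest the robot, then red, green and blue. The new rack is on the left, with the white marker at its far end (180,133). So yellow goes in the farthest bay, then red and green, with blue in the nearest bay.

```bash
cat > h.py <<'E'
import numpy as np,cv2
from cell import read_state,cams,manip
def ray(c,uv,z):
    f=192/np.tan(np.radians(c['vertical_fov'])/2);R=np.array(c['R']);t=np.array(c['t'])
    d=R.T@np.array([(uv[0]-c['cx'])/f,(uv[1]-c['cy'])/f,1]);o=-R.T@t
    return o+d*(z-o[2])/d[2]
def proj(c,X):
    f=192/np.tan(np.radians(c['vertical_fov'])/2);p=np.array(c['R'])@np.array(X)+c['t']
    return f*p[:2]/p[2]+[c['cx'],c['cy']]
E
python3 - <<'E'
from h import *
c=cams.get_calibration('top');im=cv2.imread('pics/top0.png');hsv=cv2.cvtColor(im,cv2.COLOR_BGR2HSV)
def blob(m,x0,x1,y0,y1):
    z=np.zeros_like(m);z[y0:y1,x0:x1]=m[y0:y1,x0:x1]
    z=cv2.morphologyEx(z,cv2.MORPH_OPEN,np.ones((2,2),np.uint8))
    k=max(cv2.findContours(z,cv2.RETR_EXTERNAL,cv2.CHAIN_APPROX_NONE)[0],key=cv2.contourArea);return k
def rect(k,z):
    P=np.array([ray(c,p[0],z)[:2] for p in k],np.float32);return cv2.minAreaRect(P)
g=im.max(2)
print('old bar',rect(blob(((g<95)|(hsv[...,1]>110)).astype(np.uint8),310,400,115,295),6))
print('new',rect(blob((g<75).astype(np.uint8),150,220,115,290),6))
m=((g>190)&(hsv[...,1]<40)).astype(np.uint8)
k=blob(m,170,192,126,140);print('marker',rect(k,20),cv2.contourArea(k))
cv2.imwrite('pics/crop.png',cv2.resize(im[115:290,150:400],None,fx=3,fy=3,interpolation=cv2.INTER_CUBIC))
E
```

```text
old bar ((532.2136840820312, -242.21583557128906), (370.618408203125, 96.76972961425781), 10.828444480895996)
new ((416.4122619628906, 166.05120849609375), (66.09217071533203, 64.72743225097656), 2.8154280185699463)Traceback (most recent call last):
  File "<stdin>", line 13, in <module>
  File "<stdin>", line 6, in blob
ValueError: max() iterable argument is empty
```

```bash
python3 - <<'E'
from h import *
c=cams.get_calibration('top');im=cv2.imread('pics/top0.png');hsv=cv2.cvtColor(im,cv2.COLOR_BGR2HSV);g=im.max(2)
def blobs(m,x0,x1,y0,y1,n):
    z=np.zeros_like(m);z[y0:y1,x0:x1]=m[y0:y1,x0:x1]
    return sorted(cv2.findContours(z,cv2.RETR_EXTERNAL,cv2.CHAIN_APPROX_NONE)[0],key=cv2.contourArea)[::-1][:n]
def rect(k,z):
    P=np.array([ray(c,p[0],z)[:2] for p in k],np.float32);return [np.round(v,2) for v in cv2.minAreaRect(P)]
for k in blobs((g<75).astype(np.uint8),150,220,115,290,6): print('new',rect(k,6),rect(k,16)[0])
print(im[133,170:192].max(1))
k=blobs((g>130).astype(np.uint8),172,190,127,141,1)[0];print('marker',rect(k,20))
for n,lo,hi,col in(('red',172,8,0),('yellow',20,35,0),('green',50,90,0),('blue',100,125,0)):
    H=hsv[...,0];h=((H>=lo)|(H<=hi)) if lo>hi else (H>=lo)&(H<=hi)
    k=blobs((h&(hsv[...,1]>110)).astype(np.uint8),310,400,115,295,1)[0];print(n,rect(k,10))
k=blobs(((g<95)|(hsv[...,1]>110)).astype(np.uint8),310,400,115,295,1)[0]
P=np.array([ray(c,p[0],6)[:2] for p in k]);a=np.radians(10.83)
for a in np.radians([9.5,10,10.5,10.83,11.2]):
    U=P@[np.cos(a),np.sin(a)];V=P@[-np.sin(a),np.cos(a)]
    print(np.degrees(a),U.min(),U.max(),np.sort(V)[-40::8], [V[(U>q)&(U<q+20)].max() for q in np.linspace(U.min()+5,U.max()-25,6)])
cv2.imwrite('pics/crop.png',cv2.resize(im[115:290,150:400],None,fx=3,fy=3,interpolation=cv2.INTER_CUBIC))
E
```

```text
new [array([418.73, 168.55]), array([66.13, 64.75]), np.float64(2.83)] [419.09 166.67]
new [array([491.53, 174.97]), array([65.59, 65.73]), np.float64(5.17)] [491.12 173.02]
new [array([563.8 , 181.17]), array([65.24, 65.67]), np.float64(4.88)] [562.62 179.15]
new [array([636.12, 187.49]), array([64.82, 65.34]), np.float64(4.97)] [634.17 185.41]
new [array([361.4 , 160.78]), array([37.34, 75.35]), np.float64(6.01)] [362.38 158.99]
new [array([693.44, 189.77]), array([33.95, 75.42]), np.float64(5.7)] [690.88 187.66]
[ 26  24  38  78 132 150 152 146 147 148 148 150 148 146 149 146 101  48
  21  33  22  26]
marker [array([691.95, 190.76]), array([27.67, 26.44]), np.float64(64.56)]
red [array([ 497.84, -242.21]), array([66.34, 70.87]), np.float64(11.31)]
yellow [array([ 428.03, -255.83]), array([65.02, 70.96]), np.float64(11.01)]
green [array([ 566.84, -220.07]), array([0., 0.]), np.float64(0.0)]
blue [array([ 639.21, -214.41]), array([63.9 , 70.12]), np.float64(10.95)]
9.5 301.75999696293894 673.8475524369686 [-275.77808505 -275.36042098 -274.93844708 -274.14645784 -273.70267877] [np.fl
[... 716 characters left out ...]
64(-284.562433893817), np.float64(-284.2487295285545), np.float64(-283.995913059126)]
10.83 294.5877505732664 665.4869336574224 [-288.7325467  -288.61599943 -288.48767972 -288.24886485 -288.02179947] [np.float64(-289.0664551944653), np.float64(-288.8391073476844), np.float64(-288.7221027557333), np.float64(-287.5721528328706), np.float64(-287.5612821461915), np.float64(-287.77714205580844)]
11.2 292.19110706174695 663.3536768806532 [-291.88200934 -291.74029346 -291.57707143 -291.40853145 -291.11636948] [np.float64(-291.0809400149695), np.float64(-291.3315481228727), np.float64(-291.6221026565069), np.float64(-290.93533730134146), np.float64(-291.2640073519517), np.float64(-292.005343636476)]
```

View pics/crop.png

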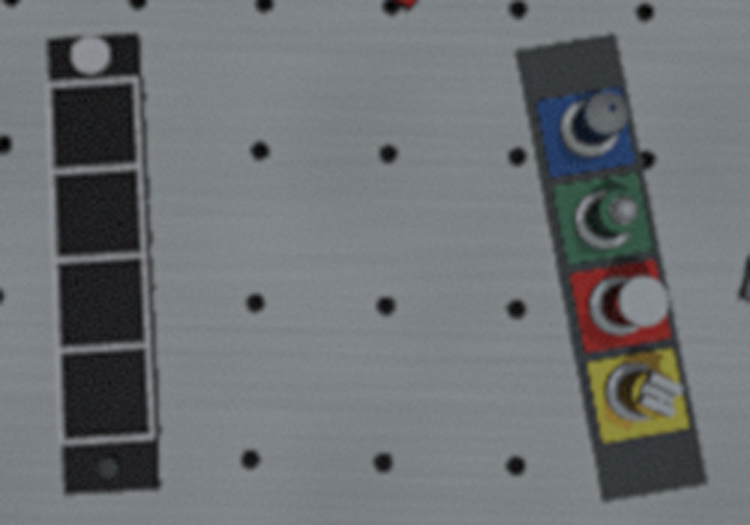

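Old-rack row angle is 11.1°, and the pad and bar estimates agree to about 1 mm. New-rack angle is 5.0°, with bays at 72 mm spacing, and the marker lies 58 mm beyond the far bay as it should. Next I plan the moves.

```bash
cat >> h.py <<'E'
from scipy.spatial.transform import Rotation as Ro
OLD=dict(zip(['yellow','red','green','blue'],[(427.5,-255.6),(498.2,-241.9),(568.8,-228.1),(639.5,-214.2)]))
BAY=dict(zip(['yellow','red','green','blue'],[(635.1,186.4),(563.2,180.2),(491.3,174.0),(419.0,167.6)]))
def plan(wps):
    s=read_state();p=np.array(s['eef_pos']);R=Ro.from_euler('xyz',s['eef_rot'])
    print('at',p.round(1),np.degrees(s['eef_rot']).round(1),'t',round(s['clock'],2),'gap',round(s['finger_gap'],1))
    for x,y,z,w in wps:
        d=R.inv().apply(np.array([x,y,z])-p);yaw=np.degrees(R.as_euler('xyz')[2]);t=(yaw-w+180)%360-180
        print((x,y,z,w),'->',(d/1000).round(4),round(t,1)); p=np.array([x,y,z]);R=Ro.from_euler('xyz',[180,0,w],degrees=True)
E
python3 - <<'E'
from h import *
plan([(320,400,200,130),(430,200,180,85),(430,0,160,45),(427.5,-200,140,11.1),(427.5,-255.6,130,11.1)])
E
```

```text
at [172.8 521.9 212.9] [-179.9   -0.   161.7] t 0.1 gap 93.7
(320, 400, 200, 130) -> [-0.178  -0.0694  0.013 ] 31.7
(430, 200, 180, 85) -> [-0.2239 -0.0443  0.02  ] 45.0
(430, 0, 160, 45) -> [-0.1992  0.0174  0.02  ] 40.0
(427.5, -200, 140, 11.1) -> [-0.1432  0.1397  0.02  ] 33.9
(427.5, -255.6, 130, 11.1) -> [-0.0107  0.0546  0.01  ] 0.0
```

```bash
python3 -m handwheel '[[-0.09,-0.035,0.006,10],[-0.178,-0.069,0.013,20],[-0.178,-0.069,0.013,30],[-0.178,-0.069,0.013,32],[-0.178,-0.069,0.013,32]]'
python3 -m handwheel '[[-0.06,-0.012,0.005,10],[-0.12,-0.024,0.01,20],[-0.18,-0.036,0.015,30],[-0.224,-0.044,0.02,40],[-0.224,-0.044,0.02,45]]'
python3 -c "
from h import *
plan([(430,0,160,45),(427.5,-200,140,11.1),(427.5,-255.6,130,11.1)])"
```

```text
clock: 0.72
eef_pos: [320.0, 400.5, 199.9]
eef_rot: [-3.14, 0.0, 2.264]
wrist_force: [0.1, 0.1, 0.2]
finger_gap: 94.0
clock: 1.35
eef_pos: [429.6, 199.1, 179.7]
eef_rot: [-3.141, 0.001, 1.474]
wrist_force: [0.3, 0.0, -1.4]
finger_gap: 94.1
at [429.6 199.1 179.7] [-1.799e+02  1.000e-01  8.450e+01] t 1.35 gap 94.1
(430, 0, 160, 45) -> [-0.1981  0.0196  0.02  ] 39.5
(427.5, -200, 140, 11.1) -> [-0.1432  0.1397  0.02  ] 33.9
(427.5, -255.6, 130, 11.1) -> [-0.0107  0.0546  0.01  ] 0.0
```

Motion is accurate. On to above yellow, then a wrist look.

```bash
python3 -m handwheel '[[-0.05,0.005,0.005,10],[-0.1,0.01,0.01,20],[-0.15,0.015,0.015,30],[-0.198,0.02,0.02,39.5],[-0.198,0.02,0.02,39.5]]'
python3 -m handwheel '[[-0.036,0.035,0.005,10],[-0.072,0.07,0.01,20],[-0.108,0.105,0.015,30],[-0.143,0.14,0.02,34],[-0.143,0.14,0.02,34]]'
python3 -m handwheel '[[-0.011,0.054,0,0],[-0.011,0.054,0,0],[-0.011,0.054,0,0]]'
python3 -c "
from h import *
c=cams.get_calibration('wrist');im=cams.camera('wrist')
for n,(x,y) in OLD.items(): print(n,proj(c,(x,y,10)).round(),proj(c,(x,y,94)).round())
im=im.copy()
for n,(x,y) in OLD.items():
  for z,k in((10,(255,0,255)),(94,(0,255,255))):
    u=proj(c,(x,y,z)); cv2.circle(im,(int(u[0]),int(u[1])),4,k,1)
cv2.imwrite('pics/w1.png',im[:,:,::-1])
plan([(427.5,-255.6,40,11.1)])"
```

```text
clock: 1.98
eef_pos: [430.3, -0.8, 159.8]
eef_rot: [-3.141, 0.002, 0.783]
wrist_force: [-0.2, 0.7, -0.5]
finger_gap: 93.7
clock: 2.6
eef_pos: [428.1, -201.5, 139.7]
eef_rot: [3.141, 0.002, 0.19]
wrist_force: [0.0, 0.7, 0.9]
finger_gap: 94.0
clock: 2.98
eef_pos: [428.2, -254.8, 139.7]
eef_rot: [3.142, 0.002, 0.193]
wrist_force: [0.6, -0.3, 0.3]
finger_gap: 94.0
yellow [257. 187.] [257. 215.]
red [257. 114.] [257. 117.]
green [257.  32.] [257.  -1.]
blue [257. -63.] [ 257. -144.]
at [ 428.1 -254.8  139.8] [1.80e+02 1.00e-01 1.11e+01] t 3.02 gap 94.1
(427.5, -255.6, 40, 11.1) -> [-0.0005  0.0007  0.0998] -0.0
```

View pics/w1.png

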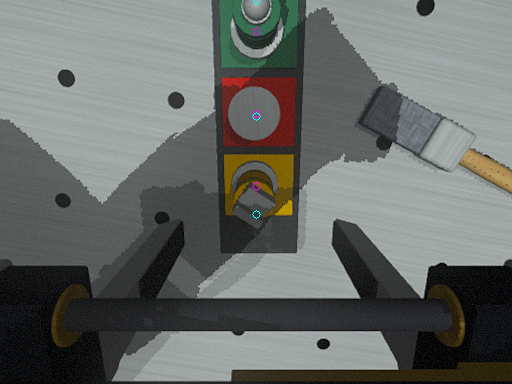

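The image shows the yellow pad at (257,185) against a predicted 187, and the red disc at (254,113) against (257,117). So the posts are about 2 mm farther along the row than I estimated, well within the jaws' tolerance. I apply +2 mm in x and grip yellow.

```bash
sed -i 's/^OLD=.*/OLD=dict(zip(["yellow","red","green","blue"],[(429.5,-255.0),(500.2,-241.3),(570.8,-227.5),(641.5,-213.6)]))/' h.py
python3 -m handwheel '[[0.0015,0.0,0.05,0],[0.0015,0.0,0.085,0],[0.0015,0.0,0.0998,0],[0.0015,0.0,0.0998,0]]'
python3 -m handwheel '[[0,0,0,0],[0,0,0,0],[0,0,0,0],[0,0,0,0],[0,0,0,0]]' 1 35
python3 -m handwheel '[[0,0,-0.02,0],[0,0,-0.05,0],[0,0,-0.05,0]]'
python3 -c "
from h import *
plan([(500,-60,90,8),(570,60,90,5),(635.1,186.4,90,5)])"
```

```text
clock: 3.52
eef_pos: [429.6, -253.8, 40.0]
eef_rot: [-3.141, 0.003, 0.195]
wrist_force: [-0.8, 0.0, 0.3]
finger_gap: 94.3
clock: 4.15
eef_pos: [429.6, -253.9, 40.1]
eef_rot: [-3.141, 0.003, 0.195]
wrist_force: [0.7, -0.7, -0.0]
finger_gap: 47.5
clock: 4.53
eef_pos: [430.4, -254.3, 91.3]
eef_rot: [3.14, 0.001, 0.195]
wrist_force: [-0.2, -0.3, -3.2]
finger_gap: 33.4
at [ 430.4 -254.3   91.3] [179.9   0.   11.1] t 4.53 gap 33.4
(500, -60, 90, 8) -> [ 0.1059 -0.1772  0.0009] 3.1
(570, 60, 90, 5) -> [ 0.086  -0.1091 -0.    ] 3.0
(635.1, 186.4, 90, 5) -> [ 0.0759 -0.1202 -0.    ] 0.0
```

The fingers were still closing when I lifted, because they close slowly. The gap of 33.4 and the force of -3.2 N say yellow is held, but I need to see where it is gripped.

```bash
python3 -c "
from h import *
s=read_state();print(s['finger_gap'],s['wrist_force'])
im=cams.camera('scene')[100:220,120:280];cv2.imwrite('pics/s2.png',cv2.resize(im[:,:,::-1],None,fx=4,fy=4,interpolation=cv2.INTER_CUBIC))
c=cams.get_calibration('scene')
p=s['eef_pos']
for z in (p[2]+11,p[2]+11-41,p[2]+11+43,p[2]-8): print(z,(proj(c,(p[0],p[1],z))-[120,100])*4)
"
```

```text
33.40725157549595 [-0.23264518 -0.30337644 -3.16296904]
102.26070106615117 [423.75120907  86.90371431]
61.26070106615117 [424.95108432 142.61916832]
145.26070106615117 [422.43648743  25.85544019]
83.26070106615117 [424.31355761 113.01601578]
```

View pics/s2.png

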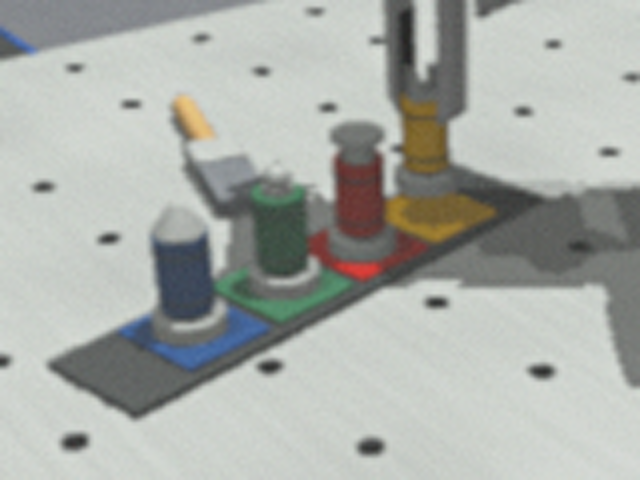

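The jaws hold only the top of the sleeve, with the underside about 20 mm above the pad. I'll set it back down gently and regrip properly.

```bash
python3 -m handwheel '[[0,0,0.014,0],[0,0,0.014,0]]' | sed -n '2p;4p;5p'
python3 -m handwheel '[[0,0,0.003,0],[0,0,0.003,0]]'| sed -n '2p;4p;5p'
```

```text
eef_pos: [428.5, -253.1, 73.3]
wrist_force: [-0.4, 0.2, -3.2]
finger_gap: 32.9
eef_pos: [428.4, -253.0, 69.8]
wrist_force: [0.2, -0.7, -3.1]
finger_gap: 33.5
```

```bash
python3 -m handwheel '[[0,0,0.002,0],[0,0,0.002,0]]'| sed -n '2p;4p;5p'
```

```text
eef_pos: [428.9, -253.1, 69.2]
wrist_force: [-4.5, 5.6, 15.1]
finger_gap: 33.4
```

Contact at +15 N. I open, go down 29 mm and regrip, allowing plenty of time to close.

```bash
python3 -m handwheel '[[0,0,0,0],[0,0,0,0],[0,0,0,0],[0,0,0,0]]' 0 35 | tail -1
python3 -m handwheel '[[0.0008,0.001,0,0],[0.0008,0.001,0,0],[0.0008,0.001,0.015,0],[0.0008,0.001,0.029,0],[0.0008,0.001,0.029,0]]'
python3 -m handwheel '[[0,0,0,0],[0,0,0,0],[0,0,0,0],[0,0,0,0],[0,0,0,0]]' 1 35 | tail -1
python3 -m handwheel '[[0,0,0,0],[0,0,0,0],[0,0,0,0],[0,0,0,0]]'
python3 -c "
from h import *
im=cams.camera('scene')[100:220,120:280];cv2.imwrite('pics/s3.png',cv2.resize(im[:,:,::-1],None,fx=4,fy=4,interpolation=cv2.INTER_CUBIC))"
```

```text
finger_gap: 69.9
clock: 6.45
eef_pos: [428.9, -253.4, 38.4]
eef_rot: [-3.137, 0.007, 0.195]
wrist_force: [0.0, -0.1, -0.7]
finger_gap: 94.3
finger_gap: 47.2
clock: 7.58
eef_pos: [429.0, -253.4, 38.6]
eef_rot: [-3.137, 0.006, 0.195]
wrist_force: [-0.2, 1.1, 1.3]
finger_gap: 33.5
```

View pics/s3.png

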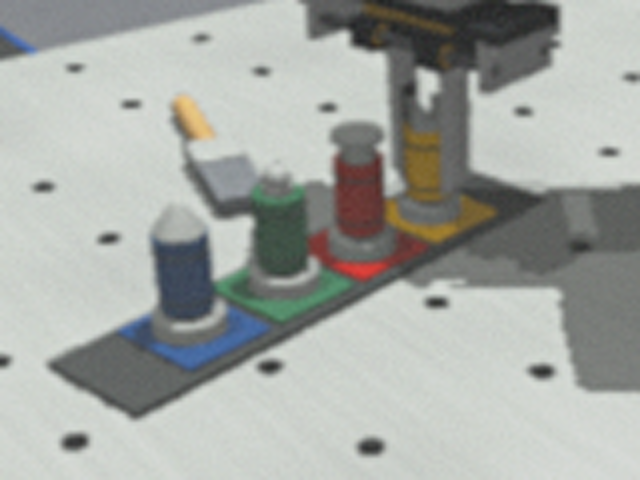

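Yellow is standing on its pad and gripped mid-sleeve. Lift and carry.

```bash
python3 -m handwheel '[[0,0,-0.025,0],[0,0,-0.05,0],[0,0,-0.05,0]]'
python3 -c "
from h import *
plan([(500,-40,90,8),(570,75,90,5),(635.1,186.4,90,5)])"
```

```text
clock: 8.0
eef_pos: [429.9, -254.0, 89.5]
eef_rot: [-3.139, 0.005, 0.195]
wrist_force: [0.7, -0.0, -4.6]
finger_gap: 33.7
at [ 429.9 -254.    89.5] [-179.8    0.3   11.1] t 8.0 gap 33.7
(500, -40, 90, 8) -> [ 0.1102 -0.1964 -0.0005] 3.1
(570, 75, 90, 5) -> [ 0.0853 -0.1041 -0.    ] 3.0
(635.1, 186.4, 90, 5) -> [ 0.0746 -0.1053 -0.    ] 0.0
```

```bash
python3 -m handwheel '[[0.022,-0.04,0,1],[0.044,-0.08,0,2],[0.066,-0.12,0,3],[0.088,-0.16,0,3],[0.11,-0.196,0,3]]' | sed -n '2p;4p;5p'
python3 -m handwheel '[[0.025,-0.03,0,1],[0.05,-0.06,0,2],[0.085,-0.104,0,3],[0.085,-0.104,0,3]]'| sed -n '2p;4p;5p'
python3 -m handwheel '[[0.025,-0.035,0,0],[0.05,-0.07,0,0],[0.075,-0.105,0,0],[0.075,-0.105,0,0],[0.075,-0.105,0,0]]'| sed -n '2p;4p;5p'
python3 -c "
from h import *
c=cams.get_calibration('wrist');im=cams.camera('wrist').copy()
for x,y in list(BAY.values())+[(692.9,191.4)]:
    u=proj(c,(x,y,6)); cv2.circle(im,(int(u[0]),int(u[1])),4,(255,0,255),1)
cv2.imwrite('pics/w4.png',im[:,:,::-1])
plan([(635.1,186.4,50,5),(635.1,186.4,35,5)])"
```

```text
eef_pos: [499.5, -38.8, 88.0]
wrist_force: [0.3, -0.4, -3.1]
finger_gap: 33.2
eef_pos: [569.2, 78.9, 85.7]
wrist_force: [-0.5, -0.5, -3.6]
finger_gap: 33.4
eef_pos: [633.3, 189.5, 83.9]
wrist_force: [0.5, 0.4, -3.3]
finger_gap: 33.4
at [633.5 189.3  84.4] [-179.8    0.6    5.3] t 9.8 gap 33.7
(635.1, 186.4, 50, 5) -> [0.0017 0.0031 0.0344] 0.3
(635.1, 186.4, 35, 5) -> [ 0.    -0.     0.015] 0.0
```

View pics/w4.png

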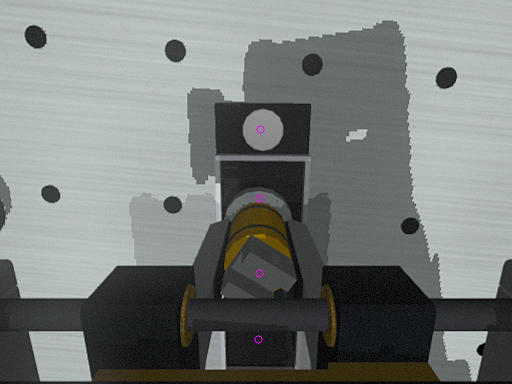

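The rack sits about 2 mm further toward -y than I estimated: marker at (263,130) against a predicted 260, walls centred at column 264. The clearance is 11 mm. I lower with y-target 185.

```bash
python3 -m handwheel '[[0.001,0.0045,0,0],[0.001,0.0045,0.02,0],[0.001,0.0045,0.04,0],[0.001,0.0045,0.045,0],[0.001,0.0045,0.045,0]]'
python3 -m handwheel '[[0,0,0.003,0],[0,0,0.003,0]]'
```

```text
clock: 10.42
eef_pos: [634.2, 185.0, 38.7]
eef_rot: [-3.139, 0.011, 0.092]
wrist_force: [-0.0, 0.1, -3.3]
finger_gap: 33.3
clock: 10.68
eef_pos: [634.2, 185.1, 35.9]
eef_rot: [-3.139, 0.011, 0.092]
wrist_force: [0.7, -0.2, -3.5]
finger_gap: 33.4
```

```bash
python3 -m handwheel '[[0,0,0.001,0],[0,0,0.001,0]]'
python3 -m handwheel '[[0,0,0.001,0],[0,0,0.001,0]]'|sed -n '2p;4p'
```

```text
clock: 10.92
eef_pos: [634.3, 185.1, 34.9]
eef_rot: [-3.139, 0.011, 0.092]
wrist_force: [-0.2, 0.6, -3.5]
finger_gap: 33.9
eef_pos: [634.4, 185.1, 34.6]
wrist_force: [-3.8, -1.0, 4.1]
```

Touchdown. Release, rise and head for red.

```bash
python3 -m handwheel '[[0,0,0,0],[0,0,0,0],[0,0,0,0],[0,0,0,0],[0,0,0,0]]' 0 35 | tail -2
python3 -m handwheel '[[0,0,0,0],[0,0,-0.03,0],[0,0,-0.07,0],[0,0,-0.11,0],[0,0,-0.11,0]]'
python3 -c "
from h import *
im=cams.camera('wrist');cv2.imwrite('pics/w5.png',im[:,:,::-1])
x,y=OLD['red'];plan([(590,50,140,8),(540,-100,140,11.1),(x,y,140,11.1)])"
```

```text
wrist_force: [0.7, 0.6, 0.5]
finger_gap: 80.2
clock: 12.42
eef_pos: [636.8, 185.3, 148.2]
eef_rot: [-3.138, 0.004, 0.093]
wrist_force: [0.4, -0.6, -0.3]
finger_gap: 93.9
at [636.  185.1 145.8] [-179.8    0.4    5.3] t 12.47 gap 93.9
(590, 50, 140, 8) -> [-0.0582  0.1302  0.0058] -2.7
(540, -100, 140, 11.1) -> [-0.0704  0.1416  0.    ] -3.1
(500.2, -241.3, 140, 11.1) -> [-0.0663  0.131   0.    ] 0.0
```

View pics/w5.png

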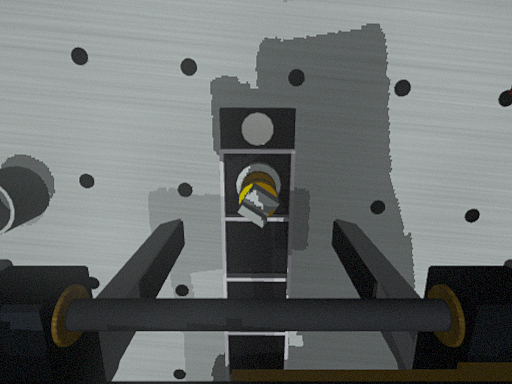

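Yellow stands upright in the middle of the far bay (258,185). Next is red. I use the same y correction for the other bays.

```bash
sed -i 's/^BAY=.*/BAY=dict(zip(["yellow","red","green","blue"],[(634.5,185.0),(562.7,178.8),(491.0,172.5),(419.2,166.3)]))/' h.py
python3 -m handwheel '[[-0.022,0.05,0,-1],[-0.044,0.1,0.003,-2],[-0.058,0.13,0.005,-2.7],[-0.058,0.13,0.005,-2.7]]' | sed -n 2p
python3 -m handwheel '[[-0.024,0.05,0,-1],[-0.048,0.1,0,-2],[-0.07,0.142,0,-3.1],[-0.07,0.142,0,-3.1]]' | sed -n 2p
python3 -m handwheel '[[-0.022,0.045,0,0],[-0.044,0.09,0,0],[-0.066,0.131,0,0],[-0.066,0.131,0,0],[-0.066,0.131,0,0]]' | sed -n 2p
python3 -c "
from h import *
x,y=OLD['red'];plan([(x,y,40,11.1)])"
```

```text
eef_pos: [589.3, 48.5, 139.7]
eef_pos: [538.8, -103.2, 139.2]
eef_pos: [499.2, -242.9, 138.8]
at [ 499.2 -242.9  138.8] [-179.7    0.6   10.8] t 14.1 gap 94.1
(500.2, -241.3, 40, 11.1) -> [ 0.0023 -0.0008  0.0988] -0.3
```

```bash
python3 -m handwheel '[[0.0023,-0.0008,0.04,-0.3],[0.0023,-0.0008,0.08,-0.3],[0.0023,-0.0008,0.0985,-0.3],[0.0023,-0.0008,0.0985,-0.3]]'
python3 -m handwheel '[[0,0,0,0],[0,0,0,0],[0,0,0,0],[0,0,0,0],[0,0,0,0]]' 1 35 | tail -1
python3 -m handwheel '[[0,0,0,0],[0,0,0,0],[0,0,0,0],[0,0,0,0]]'
python3 -m handwheel '[[0,0,-0.025,0],[0,0,-0.05,0],[0,0,-0.05,0]]'
python3 -c "
from h import *
x,y=BAY['red'];plan([(530,-60,90,8),(550,60,90,5),(x,y,90,5)])"
```

```text
clock: 14.6
eef_pos: [500.3, -240.4, 39.7]
eef_rot: [-3.135, 0.012, 0.196]
wrist_force: [0.2, 0.9, 0.3]
finger_gap: 93.9
finger_gap: 47.2
clock: 15.72
eef_pos: [500.2, -240.3, 39.7]
eef_rot: [-3.135, 0.012, 0.196]
wrist_force: [0.5, 1.5, -1.6]
finger_gap: 34.5
clock: 16.1
eef_pos: [501.5, -241.0, 90.9]
eef_rot: [-3.137, 0.01, 0.196]
wrist_force: [0.7, -0.2, -4.9]
finger_gap: 34.6
at [ 501.5 -241.    90.9] [-179.7    0.6   11.2] t 16.1 gap 34.6
(530, -60, 90, 8) -> [ 0.0631 -0.172   0.001 ] 3.2
(550, 60, 90, 5) -> [ 0.0365 -0.116  -0.    ] 3.0
(562.7, 178.8, 90, 5) -> [ 0.023  -0.1172 -0.    ] 0.0
```

```bash
python3 -m handwheel '[[0.016,-0.043,0,1],[0.032,-0.086,0,2],[0.048,-0.13,0,3],[0.063,-0.172,0,3.2],[0.063,-0.172,0,3.2]]' | sed -n '2p;4p;5p'
python3 -m handwheel '[[0.012,-0.038,0,1],[0.024,-0.076,0,2],[0.036,-0.116,0,3],[0.036,-0.116,0,3]]'| sed -n '2p;4p;5p'
python3 -m handwheel '[[0.008,-0.04,0,0],[0.016,-0.08,0,0],[0.023,-0.117,0,0],[0.023,-0.117,0,0],[0.023,-0.117,0,0]]'| sed -n '2p;4p;5p'
python3 -c "
from h import *
x,y=BAY['red'];plan([(x,y,39,5)])"
```

```text
eef_pos: [529.5, -57.6, 89.5]
wrist_force: [0.2, 0.7, -4.2]
finger_gap: 34.5
eef_pos: [548.3, 63.8, 88.3]
wrist_force: [-0.5, -1.2, -4.0]
finger_gap: 34.3
eef_pos: [560.2, 181.1, 87.5]
wrist_force: [-0.4, -0.8, -4.3]
finger_gap: 34.3
at [560.2 181.1  87.5] [-179.8    0.9    5.3] t 17.85 gap 34.3
(562.7, 178.8, 39, 5) -> [0.003  0.0027 0.0485] 0.3
```

```bash
python3 -m handwheel '[[0.003,0.0027,0,0.3],[0.003,0.0027,0.02,0.3],[0.003,0.0027,0.04,0.3],[0.003,0.0027,0.0485,0.3],[0.003,0.0027,0.0485,0.3]]' | sed -n '2,4p'
python3 -m handwheel '[[0,0,0.002,0],[0,0,0.002,0]]' | sed -n '2p;4p'
python3 -m handwheel '[[0,0,0.001,0],[0,0,0.001,0]]'|sed -n '2p;4p'
```

```text
eef_pos: [562.8, 178.2, 38.8]
eef_rot: [-3.138, 0.016, 0.086]
wrist_force: [-0.1, -0.3, -4.8]
eef_pos: [563.0, 178.1, 37.3]
wrist_force: [0.2, -0.3, -4.2]
eef_pos: [563.0, 178.2, 36.4]
wrist_force: [0.3, 0.5, -4.4]
```

```bash
python3 -m handwheel '[[0,0,0.001,0],[0,0,0.001,0]]'|sed -n '2p;4p'
python3 -m handwheel '[[0,0,0.0005,0],[0,0,0.0005,0]]'|sed -n '2p;4p'
```

```text
eef_pos: [563.3, 178.3, 36.2]
wrist_force: [-2.9, -1.4, 5.8]
eef_pos: [563.4, 178.3, 36.2]
wrist_force: [-4.2, -1.5, 6.7]
```

```bash
python3 -m handwheel '[[0,0,0,0],[0,0,0,0],[0,0,0,0],[0,0,0,0],[0,0,0,0]]' 0 35 | tail -2
python3 -m handwheel '[[0,0,0,0],[0,0,-0.03,0],[0,0,-0.07,0],[0,0,-0.105,0],[0,0,-0.105,0]]'
python3 -c "
from h import *
im=cams.camera('wrist');cv2.imwrite('pics/w6.png',im[:,:,::-1])
x,y=OLD['green'];plan([(565,50,140,8),(567,-80,140,11.1),(x,y,140,11.1)])"
```

```text
wrist_force: [0.1, -0.8, -0.3]
finger_gap: 80.7
clock: 20.72
eef_pos: [565.9, 178.3, 143.9]
eef_rot: [-3.137, 0.009, 0.086]
wrist_force: [-0.4, 0.3, -0.9]
finger_gap: 94.1
at [565.1 178.1 141.9] [-179.8    0.7    4.9] t 20.77 gap 94.5
(565, 50, 140, 8) -> [-0.0112  0.1276  0.0015] -3.1
(567, -80, 140, 11.1) -> [-0.0161  0.129   0.    ] -3.1
(570.8, -227.5, 140, 11.1) -> [-0.0247  0.1455  0.    ] 0.0
```

View pics/w6.png

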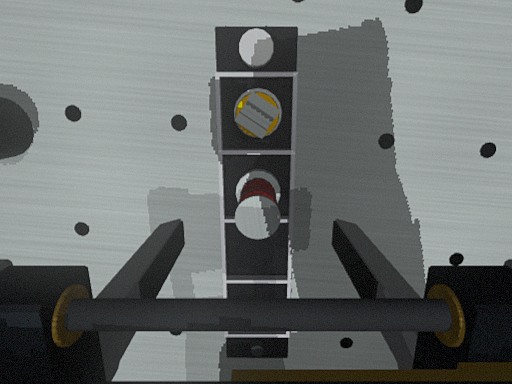

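Yellow (258,113) and red (258,188) stand centred in the two bays nearest the marker. Green next.

```bash
python3 -m handwheel '[[-0.004,0.045,0,-1],[-0.008,0.09,0.001,-2],[-0.011,0.128,0.001,-3.1],[-0.011,0.128,0.001,-3.1]]' | sed -n 2p
python3 -m handwheel '[[-0.005,0.045,0,-1],[-0.01,0.09,0,-2],[-0.016,0.129,0,-3.1],[-0.016,0.129,0,-3.1]]' | sed -n 2p
python3 -m handwheel '[[-0.008,0.048,0,0],[-0.016,0.096,0,0],[-0.025,0.145,0,0],[-0.025,0.145,0,0],[-0.025,0.145,0,0]]' | sed -n 2p
python3 -c "
from h import *
x,y=OLD['green'];plan([(x,y,40,11.1)])"
```

```text
eef_pos: [564.7, 47.6, 139.3]
eef_pos: [566.2, -83.4, 137.9]
eef_pos: [569.2, -228.7, 136.7]
at [ 569.2 -228.7  136.7] [-179.6    0.9   10.9] t 22.4 gap 93.7
(570.8, -227.5, 40, 11.1) -> [ 0.0033 -0.0002  0.0967] -0.2
```

```bash
python3 -m handwheel '[[0.0033,0,0.04,-0.2],[0.0033,0,0.08,-0.2],[0.0033,0,0.0965,-0.2],[0.0033,0,0.0965,-0.2]]'
python3 -m handwheel '[[0,0,0,0],[0,0,0,0],[0,0,0,0],[0,0,0,0],[0,0,0,0]]' 1 35 | tail -1
python3 -m handwheel '[[0,0,0,0],[0,0,0,0],[0,0,0,0],[0,0,0,0]]'
python3 -m handwheel '[[0,0,-0.025,0],[0,0,-0.05,0],[0,0,-0.05,0]]'
python3 -c "
from h import *
x,y=BAY['green'];plan([(540,-60,90,8),(510,60,90,5),(x,y,90,5)])"
```

```text
clock: 22.9
eef_pos: [570.9, -226.7, 39.9]
eef_rot: [-3.134, 0.016, 0.195]
wrist_force: [-1.5, -0.2, -0.1]
finger_gap: 93.7
finger_gap: 47.4
clock: 24.02
eef_pos: [570.9, -226.7, 40.0]
eef_rot: [-3.134, 0.016, 0.195]
wrist_force: [0.4, 1.2, 0.7]
finger_gap: 33.4
clock: 24.4
eef_pos: [572.3, -227.2, 91.1]
eef_rot: [-3.136, 0.014, 0.194]
wrist_force: [0.4, -0.8, -4.3]
finger_gap: 33.7
at [ 572.3 -227.2   91.1] [-179.7    0.8   11.1] t 24.4 gap 33.7
(540, -60, 90, 8) -> [ 0.0006 -0.1703  0.0021] 3.1
(510, 60, 90, 5) -> [-0.013 -0.123 -0.   ] 3.0
(491.0, 172.5, 90, 5) -> [-0.0091 -0.1137 -0.    ] 0.0
```

```bash
python3 -m handwheel '[[0,-0.043,0,1],[0,-0.086,0,2],[0,-0.13,0,3],[0.0006,-0.17,0,3.1],[0.0006,-0.17,0,3.1]]' | sed -n '2p;4p;5p'
python3 -m handwheel '[[-0.004,-0.04,0,1],[-0.008,-0.08,0,2],[-0.013,-0.123,0,3],[-0.013,-0.123,0,3]]'| sed -n '2p;4p;5p'
python3 -m handwheel '[[-0.003,-0.038,0,0],[-0.006,-0.076,0,0],[-0.009,-0.114,0,0],[-0.009,-0.114,0,0],[-0.009,-0.114,0,0]]'| sed -n '2p;4p;5p'
python3 -c "
from h import *
x,y=BAY['green'];plan([(x,y,39,5)])"
```

```text
eef_pos: [539.1, -58.1, 90.8]
wrist_force: [1.4, -1.0, -3.2]
finger_gap: 33.5
eef_pos: [507.9, 63.2, 90.7]
wrist_force: [0.6, -0.6, -4.6]
finger_gap: 33.5
eef_pos: [488.6, 174.8, 90.9]
wrist_force: [-0.6, -0.6, -5.5]
finger_gap: 33.4
at [488.6 174.8  90.9] [-179.7    1.1    5.3] t 26.15 gap 33.4
(491.0, 172.5, 39, 5) -> [0.0032 0.0027 0.0518] 0.3
```

```bash
python3 -m handwheel '[[0.0032,0.0027,0,0.3],[0.0032,0.0027,0.02,0.3],[0.0032,0.0027,0.04,0.3],[0.0032,0.0027,0.0518,0.3],[0.0032,0.0027,0.0518,0.3]]' | sed -n '2,4p'
python3 -m handwheel '[[0,0,0.002,0],[0,0,0.002,0]]' | sed -n '2p;4p'
```

```text
eef_pos: [490.9, 171.9, 38.5]
eef_rot: [-3.137, 0.021, 0.086]
wrist_force: [-0.5, 0.1, -4.1]
eef_pos: [491.1, 171.9, 36.9]
wrist_force: [-0.5, -0.5, -3.5]
```

```bash
python3 -m handwheel '[[0,0,0.001,0],[0,0,0.001,0]]'|sed -n '2p;4p'
```

```text
eef_pos: [491.2, 172.0, 36.0]
wrist_force: [-0.5, -0.1, -4.0]
```

```bash
python3 -m handwheel '[[0,0,0.001,0],[0,0,0.001,0]]'|sed -n '2p;4p'
```

```text
eef_pos: [491.3, 172.0, 35.9]
wrist_force: [-5.6, -1.4, 6.8]
```

```bash
python3 -m handwheel '[[0,0,0,0],[0,0,0,0],[0,0,0,0],[0,0,0,0],[0,0,0,0]]' 0 35 | tail -2
python3 -m handwheel '[[0,0,0,0],[0,0,-0.03,0],[0,0,-0.07,0],[0,0,-0.105,0],[0,0,-0.105,0]]'
python3 -c "
from h import *
x,y=OLD['blue'];plan([(540,50,140,8),(590,-80,140,11.1),(x,y,140,11.1)])"
```

```text
wrist_force: [0.4, -0.8, -0.0]
finger_gap: 79.9
clock: 28.78
eef_pos: [494.5, 172.0, 143.3]
eef_rot: [-3.136, 0.015, 0.087]
wrist_force: [0.7, 0.4, -0.2]
finger_gap: 94.2
at [494.5 172.  143.3] [-179.7    0.8    5. ] t 28.77 gap 94.2
(540, 50, 140, 8) -> [0.0349 0.1255 0.0021] -3.0
(590, -80, 140, 11.1) -> [0.0314 0.1357 0.    ] -3.1
(641.5, -213.6, 140, 11.1) -> [0.0248 0.141  0.    ] 0.0
```

```bash
python3 -m handwheel '[[0.012,0.042,0,-1],[0.024,0.084,0.001,-2],[0.035,0.1255,0.002,-3],[0.035,0.1255,0.002,-3]]' | sed -n 2p
python3 -m handwheel '[[0.01,0.045,0,-1],[0.02,0.09,0,-2],[0.031,0.136,0,-3.1],[0.031,0.136,0,-3.1]]' | sed -n 2p
python3 -m handwheel '[[0.008,0.047,0,0],[0.016,0.094,0,0],[0.025,0.141,0,0],[0.025,0.141,0,0],[0.025,0.141,0,0]]' | sed -n 2p
python3 -c "
from h import *
im=cams.camera('wrist');cv2.imwrite('pics/w7.png',im[:,:,::-1])
x,y=OLD['blue'];plan([(x,y,40,11.1)])"
```

```text
eef_pos: [540.2, 47.8, 138.8]
eef_pos: [589.4, -84.3, 136.2]
eef_pos: [640.1, -216.4, 134.0]
at [ 640.2 -216.3  134.4] [-179.5    1.    10.8] t 30.45 gap 94.2
(641.5, -213.6, 40, 11.1) -> [ 0.0035 -0.0016  0.0944] -0.3
```

View pics/w7.png

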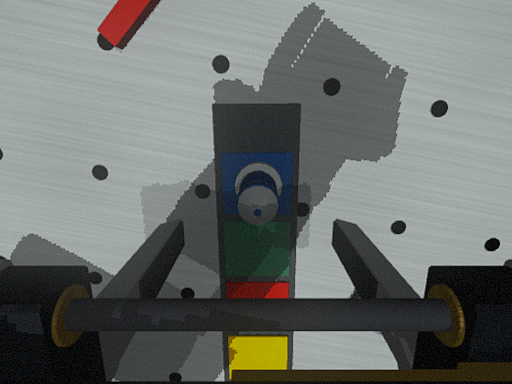

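Blue (257,187) lies centred between the open jaws, and the other pads are empty.

```bash
python3 -m handwheel '[[0.0035,-0.0012,0.04,-0.3],[0.0035,-0.0012,0.08,-0.3],[0.0035,-0.0012,0.0942,-0.3],[0.0035,-0.0012,0.0942,-0.3]]'
python3 -m handwheel '[[0,0,0,0],[0,0,0,0],[0,0,0,0],[0,0,0,0],[0,0,0,0]]' 1 35 | tail -1
python3 -m handwheel '[[0,0,0,0],[0,0,0,0],[0,0,0,0],[0,0,0,0]]'
python3 -m handwheel '[[0,0,-0.025,0],[0,0,-0.05,0],[0,0,-0.05,0]]'
python3 -c "
from h import *
x,y=BAY['blue'];plan([(550,-80,90,8),(480,40,90,5),(x,y,90,5)])"
```

```text
clock: 30.95
eef_pos: [641.6, -213.2, 40.4]
eef_rot: [-3.133, 0.018, 0.195]
wrist_force: [0.1, 0.2, 0.6]
finger_gap: 94.0
finger_gap: 47.3
clock: 32.08
eef_pos: [641.7, -213.4, 40.5]
eef_rot: [-3.133, 0.018, 0.195]
wrist_force: [0.2, -2.6, 0.3]
finger_gap: 33.8
clock: 32.45
eef_pos: [643.2, -213.7, 91.8]
eef_rot: [-3.134, 0.016, 0.195]
wrist_force: [0.1, -0.2, -4.2]
finger_gap: 33.6
at [ 643.2 -213.7   91.8] [-179.6    0.9   11.2] t 32.45 gap 33.6
(550, -80, 90, 8) -> [-0.0655 -0.1492  0.0039] 3.2
(480, 40, 90, 5) -> [-0.0526 -0.1286 -0.    ] 3.0
(419.2, 166.3, 90, 5) -> [-0.0496 -0.1311 -0.    ] 0.0
```

```bash
python3 -m handwheel '[[-0.02,-0.045,0,1],[-0.04,-0.09,0.002,2],[-0.0655,-0.149,0.004,3.1],[-0.0655,-0.149,0.004,3.2]]' | sed -n '2p;4p;5p'
python3 -m handwheel '[[-0.018,-0.043,0,1],[-0.036,-0.086,0,2],[-0.053,-0.129,0,3],[-0.053,-0.129,0,3]]'| sed -n '2p;4p;5p'
python3 -m handwheel '[[-0.017,-0.044,0,0],[-0.034,-0.088,0,0],[-0.05,-0.131,0,0],[-0.05,-0.131,0,0],[-0.05,-0.131,0,0]]'| sed -n '2p;4p;5p'
python3 -c "
from h import *
x,y=BAY['blue'];plan([(x,y,39.5,5)])"
```

```text
eef_pos: [547.3, -77.2, 88.2]
wrist_force: [1.0, -0.9, -3.6]
finger_gap: 33.3
eef_pos: [475.5, 44.6, 89.6]
wrist_force: [0.7, -0.7, -3.7]
finger_gap: 34.0
eef_pos: [414.4, 169.9, 91.3]
wrist_force: [-0.3, -0.5, -4.5]
finger_gap: 33.7
at [414.4 169.9  91.3] [-179.6    1.2    5.3] t 34.08 gap 33.7
(419.2, 166.3, 39.5, 5) -> [0.0056 0.0044 0.0516] 0.3
```

```bash
python3 -m handwheel '[[0.0056,0.0044,0,0.3],[0.0056,0.0044,0.02,0.3],[0.0056,0.0044,0.04,0.3],[0.0056,0.0044,0.0516,0.3],[0.0056,0.0044,0.0516,0.3]]' | sed -n '2,4p'
python3 -m handwheel '[[0,0,0.002,0],[0,0,0.002,0]]' | sed -n '2p;4p'
python3 -m handwheel '[[0,0,0.001,0],[0,0,0.001,0]]'|sed -n '2p;4p'
```

```text
eef_pos: [419.3, 165.7, 39.0]
eef_rot: [-3.135, 0.023, 0.085]
wrist_force: [0.0, -0.1, -2.5]
eef_pos: [419.5, 165.7, 37.4]
wrist_force: [-0.3, 0.9, -3.1]
eef_pos: [419.6, 165.7, 36.5]
wrist_force: [-0.1, 0.8, -3.2]
```

```bash
python3 -m handwheel '[[0,0,0.001,0],[0,0,0.001,0]]'|sed -n '2p;4p'
```

```text
eef_pos: [419.6, 165.8, 36.4]
wrist_force: [-4.9, -1.9, 11.4]
```

Touchdown. Release, rise, swing clear and check.

```bash
python3 -m handwheel '[[0,0,0,0],[0,0,0,0],[0,0,0,0],[0,0,0,0],[0,0,0,0]]' 0 35 | tail -2
python3 -m handwheel '[[0,0,0,0],[0,0,-0.03,0],[0,0,-0.07,0],[0,0,-0.11,0],[0,0,-0.11,0]]'
python3 -m handwheel '[[0,0.05,-0.01,0],[0,0.1,-0.02,0],[0,0.15,-0.02,0],[0,0.2,-0.02,0],[0,0.2,-0.02,0]]'
python3 -c "
from h import *
a=cams.camera('top')[100:300,140:400];b=cams.camera('scene')[180:320,220:400]
a=cv2.resize(a,(390,300),interpolation=cv2.INTER_CUBIC);b=cv2.resize(b,(386,300),interpolation=cv2.INTER_CUBIC)
cv2.imwrite('pics/end.png',np.hstack([a,b])[:,:,::-1])"
```

```text
wrist_force: [0.4, -1.1, -0.8]
finger_gap: 80.1
clock: 36.7
eef_pos: [423.3, 165.6, 148.8]
eef_rot: [-3.134, 0.017, 0.086]
wrist_force: [0.4, -0.5, -0.1]
finger_gap: 93.9
clock: 37.33
eef_pos: [440.4, -36.1, 166.1]
eef_rot: [-3.133, 0.018, 0.082]
wrist_force: [-0.3, 0.2, -0.0]
finger_gap: 93.7
```

View pics/end.png

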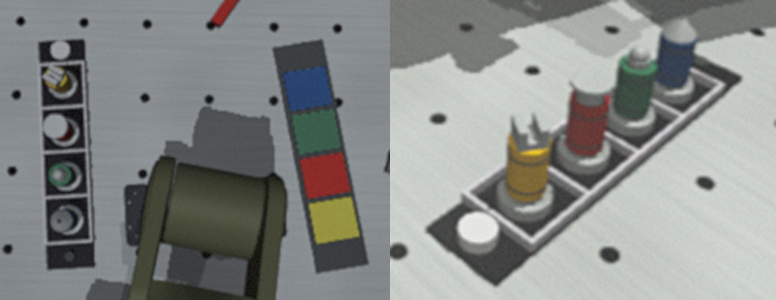

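Both views show all four upright, one per bay. From the marker the order is yellow, red, green, blue, and the gripper is clear.

```bash
python3 -c "
from cell import manip,read_state
print(manip.sign_off(),read_state()['clock'])"
```

```text
the job is handed in; nothing more can be done
the job is handed in; nothing more can be done
```

All four supports are in the new rack and the job is handed in, at about 37 s of the 102 s allowed. Starting at the white marker, which is at the far end, the order is yellow, red, green, blue; on the old rack yellow stood nearest the robot.

**Last checks:** the final top and scene pictures show all four standing upright, each in its own bay, with the old pads empty. The gripper is open and clear, with nothing touching it and the wrist force near zero. The highest wrist force shown after any move was about 16 N.

**What went wrong on the way:** on the first grasp of yellow I lifted before the fingers had finished closing, so they caught only the top of its sleeve. I set it back on its pad, regripped it mid-sleeve, and allowed more closing time for the other three.

**What disagreed:**
- The close-up wrist views put the racks about 2 mm from where the top camera did. I corrected for this.
- The tool picked up a tilt of up to about 1.3°, which I could not correct. It had no visible effect on the placed supports.

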